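# Fit the dish-card holder behind the serving-shelf lip and hold it home

## Task

Lift the black dish-card holder out of its cavity in the moulded grey tray, and push its tongue down behind the lip of the low steel serving shelf, into the empty bay between the two holders already fitted, with its white card facing outward over the lip like theirs. A spring in the bay pushes it back up: press it fully home, until its shoulders sit on the rim like its neighbours, and finish while still gripping it and holding it pressed there. Leave the small end stop, the bowl and the jar where they are.

Things in the scene. Friction and masses are not known exactly. Their poses are not given: they have to be found in the camera images.
- holder: Loose black card holder, 70 g, upright. Origin: mid underside of its tongue; y along width, +x out of the face with the white card. Body 64 (y) x 14 (x) mm, z 20 to 75 mm; below, a centred tongue 56 x 5 mm, z 0 to 20, round lower edge; the body's underside beside it is the shoulders. Starts in a tray cavity, origin 4 mm above the table, top 45 mm above the tray. Grip across its 14 mm from above.
- card (a point): Middle of the holder's white card face: 7 mm in front (+x) of the holder's middle, 49 mm above its origin.
- tray: Fixed grey moulded tray, 70 (x) x 190 (y) x 34 (z) mm; origin centre of its underside, on the table. Two equal cavities at y = -46 and +46 mm: a pocket about 18 x 68 mm, 10 deep, over a groove about 9 x 61 mm for the tongue. The holder is in one, the end stop in the other, either way round; the holder's x and the tray's x point the same way within 0.05 rad.
- end_stop: Bystander: small black block 14 (x) x 30 (y) x 40 (z) mm without card, standing in the other cavity; origin under its centre. Leave it.
- shelf: Fixed low steel shelf, deck 340 (y) x 156 (x) mm; origin on the table under its middle. Along its +x edge runs a channel 9 mm wide (x), open upward, between the deck's edge and a 3 mm lip; both rims are 70 mm above the table. Two like holders are fixed in it at y = -100 and +100 mm, fully home, cards to +x, tops 125 mm above the table. The deck behind the empty bay is clear.
- bay (a point): Centre of the empty bay's mouth, midway between deck edge and lip, at rim height (shelf x 80, y 0, z 70 mm); axes as the shelf's. The bay is 68 mm long (y) between two stops, 9 mm wide (x). Home: the holder's origin 20 mm below this point, shoulders on the rim, its +x along the shelf's +x.
- spring_shoe (a joint): Sprung shoe in the bay, travel in m: 0 = up, grows as pressed down (limit 0.010). At rest its top is 12 mm below the rim; pushing it takes 2 N at first plus 0.4 N per mm, so keeping the holder home (0.008) takes about 5 N. When let go it pushes the holder back up.
- bowl: Bystander: small white bowl, 84 mm across, 42 mm high, standing on the deck near the shelf's -y end. Origin under its centre.
- jar: Bystander: amber jar, 58 mm across, 85 mm high, on the table beyond the work. Origin under its centre.

How it is judged:
On the way, in this order (a step that is already met when the one before it is completed fails the run):
1. the holder is lifted out of its cavity, clear of the tray, in the gripper (z of holder in the frame of tray above 0.036 m and contact force between holder and tray below 0.05 N and contact force between the fingers and holder above 0.5 N), for 0.1 s.
2. its tongue is behind the lip, in the empty bay (x of holder in the frame of bay between -0.005 and 0.005 m and y of holder in the frame of bay between -0.009 and 0.009 m and angle between holder's own z axis and vertical below 0.12 rad and angle between the x axis of holder and the x axis of shelf, either way round below 0.12 rad and x of card in the frame of bay above 0.001 m and z of holder in the frame of bay below -0.006 m), for 0.05 s.
At the end, for the whole second after the job is handed in: For the last second the fingers hold the holder (over 1 N) pressed home: shoulders within 2.5 mm of the rim, shoe down over 5.5 mm, within 5 mm across and 9 mm along the bay, upright and in line within 0.12 rad, card outward; arm off the shelf (under 1 N); bystanders within 20 mm (x of holder in the frame of bay between -0.005 and 0.005 m and y of holder in the frame of bay between -0.009 and 0.009 m and angle between holder's own z axis and vertical below 0.12 rad and angle between the x axis of holder and the x axis of shelf, either way round below 0.12 rad and x of card in the frame of bay above 0.001 m and z of holder in the frame of bay below -0.0175 m and value of joint spring_shoe above 0.0055 m and contact force between the fingers and holder above 1 N and contact force between the arm and shelf below 1 N and distance of each of end_stop, bowl, jar from where it was at the start of the episode below 0.02 m); the arm keeps its last pose, push and grip.
It fails at once if the end stop, the bowl or the jar is moved more than 40 mm or tipped over (distance of any of end_stop, bowl, jar from where it was at the start of the episode above 0.04 m or angle between any of end_stop, bowl, jar's own z axis and vertical above 0.5 rad).
It also fails if it takes over 38 s, if anything falls off the work surface, if the arm or the gripper's body presses on something with over 40 N, if the wrist force passes 120 N, or if a joint passes its speed limit or range.

## Robot

A 7-joint arm with a two-finger parallel gripper is mounted at the origin on the work surface. World frame = base frame: x ahead of the robot, y to its left, z up, the work surface at z = 0. Lengths are in m, angles in rad, forces in N, time in s.
With the tool pointing down it reaches from about 0.425 to 0.925 m from the base axis. Payload 6.8 kg.
Tool frame: the origin (TCP) lies at the very end of the fingers, on their centre line; the grasp point (between the pads) lies 19 mm behind it; z points along the fingers, y is the line along which they close (so a half turn about z gives the same grasp; the last joint's range is limited). The gripper opens to 85 mm and grips with 20 to 120 N. Pads are 22 mm wide; open, the fingers measure 114 mm over their backs; the gripper's body (76 mm by 85 mm) begins 54 mm behind the grasp point. The pads swing forward as they close: fully open they stand 13 mm farther back than shut.
Start: joints at [1.054, 0.477, 0.022, 1.555, -0.011, 1.109, -0.083], TCP at [0.268, -0.619, 0.231] pointing down, gripper open.
Joint ranges: [-2.96, 2.96], [-0.34, 2.1], [-1.41, 1.46], [0.24, 2.44], [-1.37, 4.51], [0.17, 1.92], [-2.96, 2.96]. Speed limits (rad/s): [2.39, 2.39, 3.14, 3.14, 3.14, 3.14, 3.14].

## Interface

Orientations are given as a unit quaternion [w, x, y, z].
In Python, from station import bot gives the robot as it stands.
- The arm moves only by the tool jog_arm, never from a script. Its argument "motion" is a list of rows, each a list of 7 numbers: the turn, a rotation vector about the tool's x, y, z in rad, then the shift along the tool's x, y, z in mm, then the finger opening in mm, from 0 to 85.4. A call has 1 to 10 rows; each row is the pose to reach, as a shift and turn from the pose commanded when the call began, along the tool's axes at that moment; what a row does not reach only later rows make up. A row lasts 1/8 s, in which the tool goes at most 62.5 mm and 10.7 degrees, less where a joint would pass 70% of its speed; a pose out of reach is approached as far as the arm can. A call with a gripper value outside its range is refused whole. The fingers move at their own pace and stop on an object; "grip_force" is the grip in N (left out, the last holds). Time passes only in rows, so rows that repeat a pose let the fingers close. It gives the time, the measured TCP pose, the force, the opening and the grip force at its end, in the units of the state.
- bot.get_obs(): the state, without advancing time (a new reading comes with each control period).
- bot.read_camera(name): name is "scene" or "top" or "wrist"; returns a dict with "pixels" (400x640x3 uint8, red, green, blue), "camera_matrix" (3x3 intrinsics, pixels), "T" (4x4, takes a point from camera to world coordinates); the wrist camera has in their place "tool_from_camera" (4x4, takes a point from camera to tool coordinates, whose origin is the TCP and whose axes are the flange's). Camera axes: x right, y down, z forward; pixel columns grow to the right and rows downward; lengths in m; the calibration is good to about 2 mm. A picture is of the moment at which its call begins: read the wrist's pose just before it. There is no depth.
- bot.hand_in(): hands the job in; it is judged then, once.
Trained networks look in a picture, given as the dict that the camera call returned (one of the last four; its "shot" number tells which), for a name from the list of things; names that differ only in an ending like _2 or _b are one class to them, and where a whole thing is asked for, a point or a joint stands for the part that bears it (a point fixed in the world has none). Each returns a list of dicts, best first, with "score" (0 to 1); they miss things now and then, are a little off and sometimes report something else, mostly with a low value. They report only what shows in the picture. A call takes as long as a camera call.
- bot.spot_in(thing, picture): "xy" ([column, row] in pixels, amid what is visible of it).
- bot.tip_of(thing, picture): "xy" ([column, row] in pixels: a listed point, or the origin of a listed thing).
The state is a dict: "t": time; "q": joint angles; "joint_vel": joint speeds; "joint_torque": joint torques, N m; "eef_pos": TCP position; "tool_rot": TCP orientation; "contact_force": force on the tool from outside, world axes, zero at the start; "torque": the same for the moment, N m; "gripper_width": opening from 0.0 (shut) to 1.0 (fully open); "grasp_force": force on a finger pad.
Only numpy, scipy, OpenCV 4.12 (cv2) and the standard library are available. Lean on these libraries where they do the work, as an engineer would, in place of code of your own. Each camera call takes 0.05 s, during which the arm holds its last target. There are 200 camera calls.

## Working session

There is one attempt and no reset: what is moved stays moved. The work goes in short steps, Python scripts to look and compute and a tool call to move; the robot and the scene stay as the last step left them, time stands still between calls to the robot, and variables do not carry over. Pictures are saved under pics/ and viewed, at most 10 in all, crops included, and the job is handed in when it is done.

Besides the shell and the picture viewer there is one more tool, called after ">>>" as name(argument=value, ...) on one line, values as JSON. jog_arm: Moves the arm, as the interface text tells. Its arguments: {"type":"object","properties":{"motion":{"type":"array"},"grip_force":{"type":"number"}},"required":["motion"]}

```bash
mkdir -p pics; ls
cat > h.py <<'E'
import numpy as np, cv2
from station import bot
from scipy.spatial.transform import Rotation as R
def tool():
    o=bot.get_obs(); T=np.eye(4); w,x,y,z=o["tool_rot"]; T[:3,:3]=R.from_quat([x,y,z,w]).as_matrix(); T[:3,3]=o["eef_pos"]; return T
def shot(n):
    T=tool(); p=bot.read_camera(n)
    p["W"]=np.array(p["T"]) if "T" in p else T@np.array(p["tool_from_camera"]); p["K"]=np.array(p["camera_matrix"]); return p
def ray(p,uv):
    d=p["W"][:3,:3]@np.linalg.solve(p["K"],[*uv,1.]); return p["W"][:3,3],d/np.linalg.norm(d)
def atz(p,uv,z):
    c,d=ray(p,uv); return c+d*(z-c[2])/d[2]
def tri(L):
    A=np.zeros((3,3));b=np.zeros(3);
    for p,uv in L:
        c,d=ray(p,uv);M=np.eye(3)-np.outer(d,d);A+=M;b+=M@c
    X=np.linalg.solve(A,b); return X,[np.linalg.norm((np.eye(3)-np.outer(d,d))@(X-c)) for c,d in [ray(*l) for l in L]]
def proj(p,X):
    c=np.linalg.inv(p["W"])@[*X,1]; u=p["K"]@c[:3]; return u[:2]/u[2]
def save(p,f): cv2.imwrite(f,cv2.cvtColor(np.asarray(p["pixels"]),cv2.COLOR_RGB2BGR))
E
python3 - <<'E'
from h import *
np.set_printoptions(precision=4,suppress=True)
print(bot.get_obs()); P={}
for n in ["scene","top","wrist"]:
    p=P[n]=shot(n); save(p,f"pics/a_{n}.png"); print(n,p["W"].round(3).tolist(),p["K"].tolist())
    for t in ["holder","card","tray","end_stop","shelf","bay","bowl","jar"]:
        r=bot.tip_of(t,p); s=bot.spot_in(t,p) if t not in("bay","card") else []
        print(t,[(np.round(a["xy"],1).tolist(),round(a["score"],2)) for a in r[:4]],[(np.round(a["xy"],1).tolist(),round(a["score"],2)) for a in s[:4]])
E
```

```text
pics
{'t': 0.0, 'q': array([ 1.0539,  0.4778,  0.0223,  1.5564, -0.0115,  1.1093, -0.0831]), 'joint_vel': array([ 0.0001, -0.0003, -0.0004,  0.0004,  0.0024, -0.0004,  0.0011]), 'joint_torque': array([  0.0003, -59.6444,   1.6081, -28.1191,   0.0124,   0.0092,
         0.    ]), 'eef_pos': array([ 0.2681, -0.6188,  0.2303]), 'tool_rot': array([-0.0009,  0.9792,  0.203 , -0.0002]), 'contact_force': array([0.321 , 0.5218, 0.0516]), 'torque': array([-0.0296, -0.0138,  0.0237]), 'grasp_force': 0.0, 'gripper_width': 1.0000238309783003}
scene [[-0.752, 0.471, -0.461, 1.061], [0.659, 0.556, -0.506, 0.545], [0.018, -0.685, -0.729, 0.847], [0.0, 0.0, 0.0, 1.0]] [[411.9529560964281, 0.0, 322.82811481240765], [0.0, 411.9529560964281, 201.6901723113714], [0.0, 0.0, 1.0]]
holder [([435.5, 283.5], 0.82)] [([441.5, 270.9], 0.81)]
card [([438.8, 271.7], 0.61)] []
tray [([421.6, 276.2], 0.69)] [([417.0, 271.6], 0.71)]
end_stop [([401.9, 258.2], 0.71), ([297.5, 157.5], 0.56)] [([402.8, 255.5], 0.53)]
shelf [([296.8, 154.7], 0.87)] [([297.3, 151.5], 0.64)]
bay [([276.2, 154.5], 0.97)] []
bowl [([286.5,
[... 379 characters left out ...]
)]
card [([195.8, 233.6], 0.62)] []
tray [([222.5, 235.5], 0.61)] []
end_stop [([234.4, 228.9], 0.51)] [([234.6, 230.9], 0.57)]
shelf [([418.9, 255.6], 0.63)] [([415.0, 249.2], 0.81), ([467.7, 271.4], 0.74)]
bay [([426.9, 221.5], 0.78)] []
bowl [([203.8, 241.2], 0.64), ([463.2, 267.9], 0.58)] [([465.5, 272.9], 0.75)]
jar [([304.7, 146.1], 0.6)] [([195.9, 238.8], 0.53)]
wrist [[0.398, -0.881, -0.257, 0.334], [-0.917, -0.382, -0.111, -0.591], [-0.0, 0.281, -0.96, 0.373], [0.0, 0.0, 0.0, 1.0]] [[320.79993623859275, 0.0, 317.59713906670595], [0.0, 320.79993623859275, 198.92677368270833], [0.0, 0.0, 1.0]]
holder [] []
card [] []
tray [] []
end_stop [] []
shelf [] []
bay [] []
bowl [] []
jar [] []
```

View pics/a_top.png

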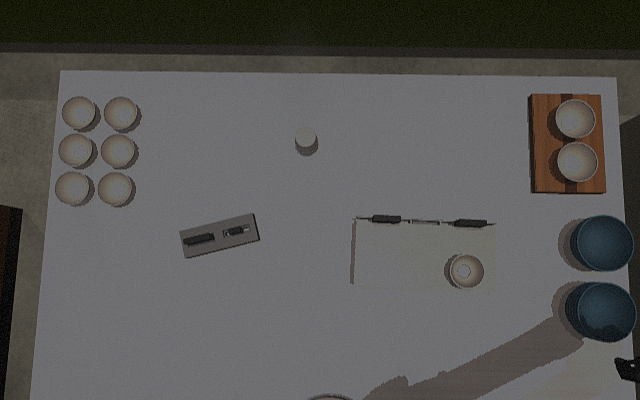

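View pics/a_scene.png

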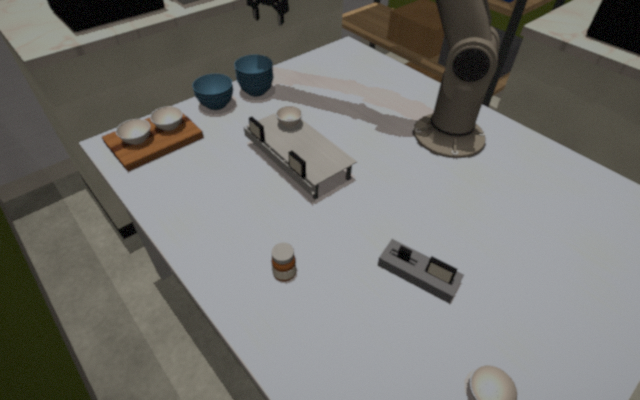

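The top view shows the tray near (219,236), with the holder at (199,239) and the end stop at (235,230). The shelf's front edge runs from (355,217) to (495,223), with neighbours at (386,218) and (471,222) and the bay at (427,221). In the scene view the holder's white card faces the camera, so it points away from the robot.

Run:
```python
from h import *
np.set_printoptions(precision=4,suppress=True)
s=shot("scene");t=shot("top")
for n,a,b in [("holder",(435.5,283.5),(201.3,237)),("card",(438.8,271.7),(195.8,233.6)),("tray",(421.6,276.2),(222.5,235.5)),("stop",(401.9,258.2),(234.4,228.9)),("shelf",(296.8,154.7),(418.9,255.6)),("bay",(276.2,154.5),(426.9,221.5)),("jar",(288.3,275.5),(304.7,146.1)),("bowl",(286.5,124.5),(463.2,267.9))]:
    print(n,*tri([(s,a),(t,b)]))
for n,uv in [("hl",(183,241)),("hr",(214,236))]: print(n,atz(t,uv,.079))
for n,uv in [("n1",(386,218)),("n2",(471,222.5))]: print(n,atz(t,uv,.125))
o=cv2.resize(t["pixels"][170:300,160:280],None,fx=4,fy=4,interpolation=cv2.INTER_CUBIC)
o2=cv2.resize(t["pixels"][190:300,340:510],None,fx=4,fy=4,interpolation=cv2.INTER_CUBIC)
c=np.zeros((530,800,3),np.uint8); c[:440,:680]=o2
cv2.imwrite("pics/b1.png",cv2.cvtColor(np.clip(c[:440,:680]*1.8,0,255).astype(np.uint8),cv2.COLOR_RGB2BGR)); cv2.imwrite("pics/b2.png",cv2.cvtColor(np.clip(o*1.8,0,255).astype(np.uint8),cv2.COLOR_RGB2BGR))
T=tool();print(T)
```

```text
holder [0.5032 0.3371 0.012 ] [np.float64(0.0009628395731713596), np.float64(0.0009628395731713728)]
card [0.5084 0.3366 0.066 ] [np.float64(0.0016036080201091364), np.float64(0.0016036080201092954)]
tray [ 0.5053  0.2924 -0.0056] [np.float64(0.005799402333937499), np.float64(0.00579940233393757)]
stop [0.5243 0.2473 0.037 ] [np.float64(0.002178839031057216), np.float64(0.00217883903105713)]
shelf [ 0.4691 -0.219   0.0269] [np.float64(0.005537951527205354), np.float64(0.005537951527205336)]
bay [ 0.5463 -0.2277  0.0655] [np.float64(0.001444191611635295), np.float64(0.0014441916116352915)]
jar [ 0.7481  0.0816 -0.0068] [np.float64(0.0023068947314012615), np.float64(0.002306894731401232)]
bowl [ 0.4371 -0.3149  0.0711] [np.float64(0.0013082053886806755), np.float64(0.0013082053886806619)]
hl [0.4881 0.3647 0.079 ]
hr [0.5016 0.2898 0.079 ]
n1 [ 0.548  -0.1226  0.125 ]
n2 [ 0.5409 -0.3205  0.125 ]
[[ 0.9176  0.3975  0.      0.2683]
 [ 0.3975 -0.9176 -0.     -0.6194]
 [ 0.      0.     -1.      0.2313]
 [ 0.      0.      0.      1.    ]]
```

>>> jog_arm(motion=[[0, 0, -1.126, 411, -249, -20, 85], [0, 0, -1.126, 411, -249, -20, 85], [0, 0, -1.126, 411, -249, -20, 85], [0, 0, -1.126, 411, -249, -20, 85], [0, 0, -1.126, 411, -249, -20, 85], [0, 0, -1.126, 411, -249, -20, 85], [0, 0, -1.126, 411, -249, -20, 85], [0, 0, -1.126, 411, -249, -20, 85], [0, 0, -1.126, 411, -249, -20, 85], [0, 0, -1.126, 411, -249, -20, 85]])

```text
t: 3.6
eef_pos: [0.5461, -0.2283, 0.2512]
tool_rot: [0.0, 0.72, 0.694, -0.0]
contact_force: [-0.1, -0.1, 0.5]
gripper_width: 0.996
grasp_force: 0.0
```

Run:
```python
from h import *
np.set_printoptions(precision=4,suppress=True)
print(tool(),bot.get_obs()["t"],abs(bot.get_obs()["joint_vel"]).max())
p=shot("wrist");np.savez("w1",W=p["W"],K=p["K"],pixels=p["pixels"])
for t in ["bay","holder","shelf","bowl"]:print(t,[(np.round(a["xy"],1).tolist(),round(a["score"],2)) for a in bot.tip_of(t,p)[:4]])
print(proj(p,[.5463,-.2277,.07]))
cv2.imwrite("pics/c.png",cv2.cvtColor(np.clip(p["pixels"]*1.6,0,255).astype(np.uint8),cv2.COLOR_RGB2BGR))
```

```text
[[ 0.0365  0.9993 -0.0005  0.5461]
 [ 0.9993 -0.0365 -0.0006 -0.2283]
 [-0.0007 -0.0005 -1.      0.2512]
 [ 0.      0.      0.      1.    ]] 3.6 0.02263338772600092
bay [([316.4, 174.7], 0.9)]
holder []
shelf [([253.2, 161.6], 0.88), ([312.1, 173.0], 0.68)]
bowl [([212.6, 254.7], 0.86)]
[317.1239 176.4626]
```

View pics/c.png

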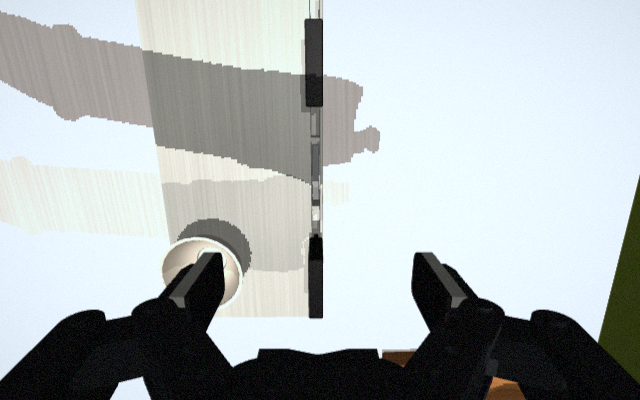

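The wrist view shows the channel running vertically near column 315. The neighbours are at rows 19–105 and 235–317, and the bay mouth is around (316,175). I'll zoom in on the channel.

Run:
```python
import numpy as np,cv2
p=np.load("w1.npz")["pixels"][90:250,285:345]
o=cv2.rotate(cv2.resize(p,None,fx=5,fy=5,interpolation=cv2.INTER_NEAREST),cv2.ROTATE_90_COUNTERCLOCKWISE)
cv2.imwrite("pics/d.png",cv2.cvtColor(np.clip(o*1.3,0,255).astype(np.uint8),cv2.COLOR_RGB2BGR))
```

```text
(no output)
```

View pics/d.png

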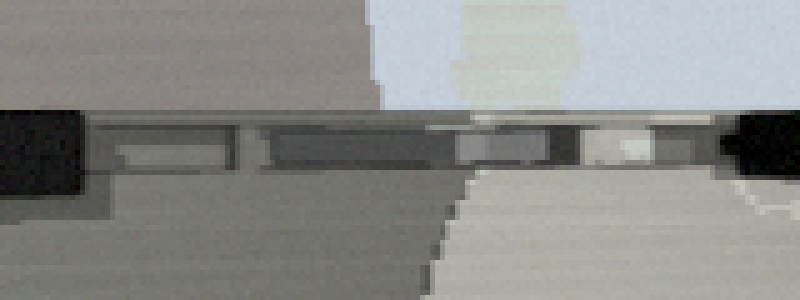

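Run:
```python
from h import *
np.set_printoptions(precision=4,suppress=True)
d=np.load("w1.npz");p={k:d[k] for k in d}
for n,uv,z in [("bay",(315.6,174.8),.07),("net",(316.4,174.7),.07),("stopL",(315.6,143.6),.07),("stopR",(315.6,206),.07),("lip",(323,125),.07),("lip2",(323,225),.07),("deck",(311,125),.07),("deck2",(311,225),.07),("n1far",(313.5,19),.125),("n1near",(314,105.5),.125),("n2near",(316,237),.125),("n2far",(316,317.5),.125)]:
    print(n,atz(p,uv,z))
g=p["pixels"].astype(int).mean(2)
# neighbour column edges
for r in [30,50,70,90,245,260,280,300]:
    c=np.where(g[r,295:335]<45)[0]+295; print(r,c.min(),c.max(), atz(p,(c.min(),r),.125)[0],atz(p,(c.max()+1,r),.125)[0])
c=np.where(g[:,318]<45)[0];print(c[(c<120)].min(),c[c<120].max(),c[(c>200)&(c<330)].min(),c[(c>200)&(c<330)].max())
```

```text
bay [ 0.5448 -0.2259  0.07  ]
net [ 0.5456 -0.2258  0.07  ]
stopL [ 0.546  -0.1942  0.07  ]
stopR [ 0.5435 -0.2595  0.07  ]
lip [ 0.554  -0.1763  0.07  ]
lip2 [ 0.5507 -0.2812  0.07  ]
deck [ 0.5422 -0.1759  0.07  ]
deck2 [ 0.5378 -0.2807  0.07  ]
n1far [ 0.5485 -0.0955  0.125 ]
n1near [ 0.5464 -0.1575  0.125 ]
n2near [ 0.5438 -0.2714  0.125 ]
n2far [ 0.5406 -0.3561  0.125 ]
30 305 322 0.541811411340186 0.5553752138691024
50 306 322 0.5419238946294566 0.5549402107811
70 306 322 0.5412618709182023 0.554490984486532
90 305 322 0.5397867226675799 0.5540268258116512
245 309 321 0.5371159490319568 0.5489210389256208
260 308 322 0.5355370800605801 0.5493560617682485
280 309 322 0.5355512620829632 0.5487035314215307
300 309 322 0.5346076506299418 0.5480247254304506
19 106 201 317
```

>>> jog_arm(motion=[[0, 0, -0.2145, 557, -69, 30, 85], [0, 0, -0.2145, 557, -69, 30, 85], [0, 0, -0.2145, 557, -69, 30, 85], [0, 0, -0.2145, 557, -69, 30, 85], [0, 0, -0.2145, 557, -69, 30, 85], [0, 0, -0.2145, 557, -69, 30, 85], [0, 0, -0.2145, 557, -69, 30, 85], [0, 0, -0.2145, 557, -69, 30, 85], [0, 0, -0.2145, 557, -69, 30, 85], [0, 0, -0.2145, 557, -69, 30, 85]])

```text
t: 5.1
eef_pos: [0.495, 0.3374, 0.2214]
tool_rot: [-0.002, 0.638, 0.77, 0.001]
contact_force: [-0.1, 0.6, -0.4]
gripper_width: 0.995
grasp_force: 0.0
```

Run:
```python
from h import *
np.set_printoptions(precision=4,suppress=True)
print(tool(),bot.get_obs()["t"],abs(bot.get_obs()["joint_vel"]).max())
p=shot("wrist");np.savez("w2",W=p["W"],K=p["K"],pixels=p["pixels"])
for t in ["holder","card"]:print(t,[(np.round(a["xy"],1).tolist(),round(a["score"],2)) for a in bot.tip_of(t,p)[:4]])
print(proj(p,[.4965,.331,.079]))
u,v=proj(p,[.4965,.331,.079]).astype(int)
o=cv2.resize(p["pixels"][v-80:v+120,u-100:u+100],None,fx=3,fy=3,interpolation=cv2.INTER_NEAREST);print(u,v)
cv2.imwrite("pics/e.png",cv2.cvtColor(np.clip(o*1.6,0,255).astype(np.uint8),cv2.COLOR_RGB2BGR))
```

```text
[[-0.1855  0.9826 -0.0013  0.495 ]
 [ 0.9826  0.1855  0.0037  0.3374]
 [ 0.0038 -0.0006 -1.      0.2214]
 [ 0.      0.      0.      1.    ]] 5.1 0.06936891689364062
holder [([321.1, 173.9], 0.7), ([320.9, 183.5], 0.69)]
card [([321.3, 185.5], 0.9)]
[317.1866 193.659 ]
317 193
```

View pics/e.png

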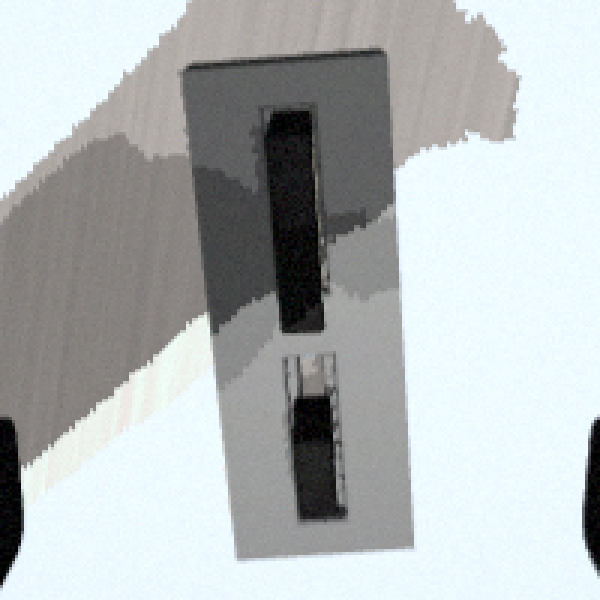

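Run:
```python
from h import *
np.set_printoptions(precision=4,suppress=True)
T=tool();print(T[:3,3],T[2],bot.get_obs()["joint_vel"].round(3))
def an(p):
    g=cv2.GaussianBlur(p["pixels"],(3,3),0).astype(int).mean(2)
    L=[];Rr=[]
    for r in range(163,220,4):
        c=np.where(g[r,300:335]<28)[0]+300; L.append(atz(p,(c.min(),r),.079)[:2]);Rr.append(atz(p,(c.max()+1,r),.079)[:2])
    L,Rr=np.array(L),np.array(Rr);M=(L+Rr)/2
    k=np.polyfit(M[:,1],M[:,0],1);print("width",np.linalg.norm(Rr-L,axis=1).round(4),"yaw",-np.arctan(k[0]))
    for e in [(314,158),(318,223.7)]:
        print(atz(p,e,.079))
    yc=(atz(p,(314,158),.079)[1]+atz(p,(318,223.7),.079)[1])/2
    print("centre",np.polyval(k,yc),yc)
d=np.load("w2.npz");p={k:d[k] for k in d}; an(p)
p=shot("wrist")
np.savez("w3",W=p["W"],K=p["K"],pixels=p["pixels"])
print([bot.tip_of(t,p)[:1] for t in ("holder","card")]); an(p)
```

```text
[0.4983 0.33   0.221 ] [-0.0013 -0.0002 -1.      0.221 ] [ 0.023 -0.008  0.012  0.005 -0.002  0.    -0.002]
width [0.0143 0.0135 0.0135 0.0145 0.0136 0.0136 0.0146 0.0137 0.0138 0.0148
 0.0139 0.0139 0.0131 0.0122 0.0122] yaw 0.26471292708596794
[0.4876 0.3628 0.079 ]
[0.5027 0.3023 0.079 ]
centre 0.4945349863908664 0.3325307628559266
[[], [{'xy': [317.9, 174.0], 'score': 0.75}]]Traceback (most recent call last):
  File "<stdin>", line 18, in <module>
  File "<stdin>", line 8, in an
    return umr_minimum(a, axis, None, out, keepdims, initial, where)
ValueError: zero-size array to reduction operation minimum which has no identity
```

Run:
```python
from h import *
np.set_printoptions(precision=4,suppress=True)
d=np.load("w3.npz");p={k:d[k] for k in d}
g=cv2.GaussianBlur(p["pixels"],(3,3),0).astype(int).mean(2)
c=proj(p,[.4955,.332,.079]);print(c)
# rectify plane z=.079 : 2 px/mm, up=+y, right=+x, centre (.4955,.332)
src=[];dst=[]
for x,y in [(.43,.27),(.56,.27),(.56,.39),(.43,.39)]:
    src.append(proj(p,[x,y,.079]));dst.append([(x-.43)*4000,(.39-y)*4000])
H=cv2.getPerspectiveTransform(np.float32(src),np.float32(dst))
o=cv2.warpPerspective(p["pixels"],H,(520,480),flags=cv2.INTER_CUBIC)
cv2.imwrite("pics/f.png",cv2.cvtColor(np.clip(o*2.2,0,255).astype(np.uint8),cv2.COLOR_RGB2BGR))
m=(o.astype(int).mean(2)<30).astype(np.uint8);n,l,s,cc=cv2.connectedComponentsWithStats(m)
for i in range(1,n):
    if s[i,4]>1500:
        q=np.argwhere(l==i)[:,::-1].astype(np.float32);(a,b),wh,an=cv2.minAreaRect(q);print(s[i],.43+a/4000,.39-b/4000,np.array(wh)/4,an)
```

```text
[314.2333 183.4001]
[  198    80   116   276 14991] 0.4933571319580078 0.33549765396118164 [68.4924 15.0596] 76.18497467041016
[ 299  428   55   52 2015] 0.5115 0.276625 [12.75 13.5 ] 90.0
```

View pics/f.png

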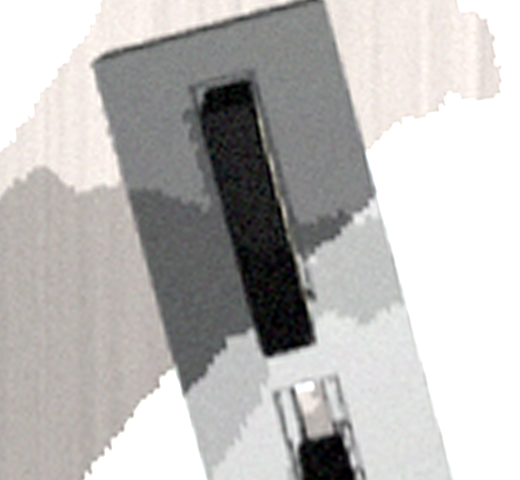

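>>> jog_arm(motion=[[0, 0, -0.066, 3.5, -3.1, 60, 60], [0, 0, -0.066, 3.5, -3.1, 110, 50], [0, 0, -0.066, 3.5, -3.1, 150, 40], [0, 0, -0.066, 3.5, -3.1, 175, 40], [0, 0, -0.066, 3.5, -3.1, 175, 40], [0, 0, -0.066, 3.5, -3.1, 175, 40], [0, 0, -0.066, 3.5, -3.1, 175, 40]], grip_force=60)

```text
t: 6.28
eef_pos: [0.495, 0.3349, 0.0479]
tool_rot: [0.0, 0.616, 0.788, 0.001]
contact_force: [-0.4, 0.8, -0.2]
gripper_width: 0.466
grasp_force: 0.0
```

Run:
```python
from h import *
np.set_printoptions(precision=4,suppress=True)
print(tool(),bot.get_obs()["t"],abs(bot.get_obs()["joint_vel"]).max(),bot.get_obs()["gripper_width"])
p=shot("wrist")
cv2.imwrite("pics/g.png",cv2.cvtColor(np.clip(p["pixels"]*1.8,0,255).astype(np.uint8),cv2.COLOR_RGB2BGR))
```

```text
[[-0.2414  0.9704  0.0022  0.495 ]
 [ 0.9704  0.2414  0.0014  0.3349]
 [ 0.0008  0.0025 -1.      0.0479]
 [ 0.      0.      0.      1.    ]] 6.275 0.004211634002712362 0.46625178001378825
```

View pics/g.png

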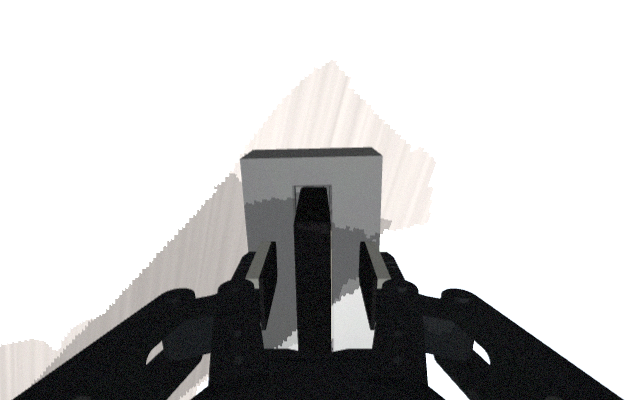

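The holder sits centred between the pads at column 313, in line with them, with its near top end at about row 222. I'll close the gripper.

>>> jog_arm(motion=[[0, 0, 0, 0, 0, 0, 5], [0, 0, 0, 0, 0, 0, 5], [0, 0, 0, 0, 0, 0, 5], [0, 0, 0, 0, 0, 0, 5], [0, 0, 0, 0, 0, 0, 5], [0, 0, 0, 0, 0, 0, 5]], grip_force=60)

```text
t: 7.08
eef_pos: [0.4942, 0.3346, 0.0469]
tool_rot: [0.0, 0.616, 0.788, 0.0]
contact_force: [-0.3, -1.7, 6.0]
gripper_width: 0.153
grasp_force: 58.8
```

>>> jog_arm(motion=[[0, 0, 0, 0, 0, -8, 5], [0, 0, 0, 0, 0, -18, 5], [0, 0, 0, 0, 0, -30, 5], [0, 0, 0, 0, 0, -45, 5], [0, 0, 0, 0, 0, -80, 5], [0, 0, 0, 0, 0, -120, 5], [0, 0, 0, 0, 0, -145, 5], [0, 0, 0, 0, 0, -145, 5], [0, 0, 0, 0, 0, -145, 5], [0, 0, 0, 0, 0, -145, 5]])

```text
t: 8.32
eef_pos: [0.4933, 0.3338, 0.1901]
tool_rot: [-0.0, 0.616, 0.788, -0.001]
contact_force: [-0.2, 0.7, -0.5]
gripper_width: 0.154
grasp_force: 58.4
```

Run:
```python
from h import *
np.set_printoptions(precision=4,suppress=True)
o=bot.get_obs();print(tool(),o["t"],abs(o["joint_vel"]).max(),o["gripper_width"],o["contact_force"],o["grasp_force"])
p=shot("wrist");s=shot("scene");t=shot("top")
for n in ("holder","card"):
    r=[(q,bot.tip_of(n,q)) for q in (p,s,t)]; 
    print(n,[(x[0]["xy"].__str__(),round(x[0]["score"],2)) if x else None for _,x in r])
    L=[(q,x[0]["xy"]) for q,x in r if x]
    if len(L)>1: print(tri(L), np.linalg.inv(tool())@[*tri(L)[0],1])
np.savez("w4",W=p["W"],K=p["K"],pixels=p["pixels"],T=tool())
a=p["pixels"][100:330,220:420];a=cv2.resize(a,None,fx=2,fy=2)
uv=proj(s,tool()[:3,3]).astype(int);b=cv2.resize(s["pixels"][uv[1]-50:uv[1]+50,uv[0]-40:uv[0]+40],(368,460))
c=np.hstack([a,b]);cv2.imwrite("pics/i.png",cv2.cvtColor(np.clip(c*1.8,0,255).astype(np.uint8),cv2.COLOR_RGB2BGR));print(uv)
```

```text
[[-0.2421  0.9703 -0.0019  0.4933]
 [ 0.9703  0.2421 -0.0013  0.3338]
 [-0.0008 -0.0021 -1.      0.1901]
 [ 0.      0.      0.      1.    ]] 8.325 0.002865157655578565 0.15400803816373745 [-0.1501  0.6707 -0.5004] 58.43924939632416
holder [('[321.3, 225.9]', 0.88), ('[449.1, 245.5]', 0.62), ('[189.9, 235.2]', 0.5)]
(array([0.4969, 0.3311, 0.1455]), [np.float64(0.002322361857640896), np.float64(0.001741737683789972), np.float64(0.001698971137273259)]) [-0.004   0.0023  0.0454  1.    ]
card [('[331.9, 269.2]', 0.59), ('[454.0, 232.3]', 0.92), ('[178.5, 232.5]', 0.7)]
(array([0.5015, 0.3357, 0.2011]), [np.float64(0.0012893785289270201), np.float64(0.0043356535803489755), np.float64(0.004227081903642081)]) [-0.0007  0.0077 -0.0099  1.    ]
[456 233]
```

View pics/i.png

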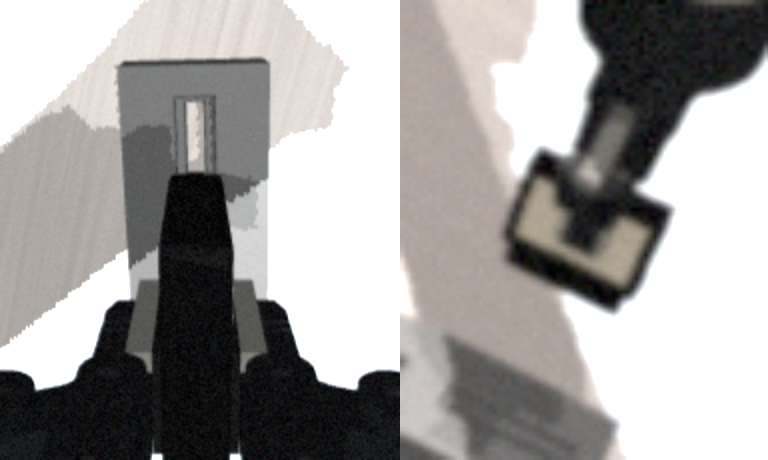

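Run:
```python
from h import *
d=np.load("w4.npz");p={k:d[k] for k in d};p["W"]=np.linalg.inv(d["T"])@p["W"]
for uv,z in [((318,222.5),-.032),((318,224.5),-.032),((318,188),.023),((300.5,222),-.032),((336,224),-.032)]: print(uv,atz(p,uv,z)*1000)
```

```text
(318, 222.5) [ 29.84959509   0.08579241 -32.        ]
(318, 224.5) [ 29.07997104   0.08630977 -32.        ]
(318, 188) [28.56234331  0.07336388 23.        ]
(300.5, 222) [ 30.03613544  -6.22252247 -32.        ]
(336, 224) [ 29.27829423   6.5856395  -32.        ]
```

>>> jog_arm(motion=[[0, 0, 0.277, -553, -84, -20, 5], [0, 0, 0.277, -553, -84, -20, 5], [0, 0, 0.277, -553, -84, -20, 5], [0, 0, 0.277, -553, -84, -20, 5], [0, 0, 0.277, -553, -84, -20, 5], [0, 0, 0.277, -553, -84, -20, 5], [0, 0, 0.277, -553, -84, -20, 5], [0, 0, 0.277, -553, -84, -20, 5], [0, 0, 0.277, -553, -84, -20, 5], [0, 0, 0.277, -553, -84, -20, 5]])

```text
t: 10.02
eef_pos: [0.5454, -0.2292, 0.2111]
tool_rot: [0.001, 0.722, 0.692, -0.001]
contact_force: [1.1, 1.1, -0.1]
gripper_width: 0.16
grasp_force: 58.5
```

>>> jog_arm(motion=[[0, 0, 0, 0, 0, 0, 5], [0, 0, 0, 0, 0, 0, 5], [0, 0, 0, 0, 0, 0, 5], [0, 0, 0, 0, 0, 0, 5]])

```text
t: 10.52
eef_pos: [0.5464, -0.2216, 0.2114]
tool_rot: [0.0, 0.718, 0.696, 0.0]
contact_force: [-0.3, -0.4, 0.1]
gripper_width: 0.156
grasp_force: 58.5
```

Run:
```python
from h import *
np.set_printoptions(precision=4,suppress=True)
o=bot.get_obs();T=tool();print(T,o["t"],abs(o["joint_vel"]).max(),o["gripper_width"],o["contact_force"],"yaw",np.arctan2(T[1,1],T[0,1]))
p=shot("wrist");np.savez("w5",W=p["W"],K=p["K"],pixels=p["pixels"],T=T)
print(bot.tip_of("bay",p)[:1]); print("bay pred",proj(p,[.5452,-.2257,.07]), "nb tops",[proj(p,x) for x in ([.5482,-.1265+.032,.125],[.5482,-.1265-.032,.125])])
a=p["pixels"][20:300,230:400];a=cv2.resize(a,None,fx=2.1,fy=2.1)
cv2.imwrite("pics/j.png",cv2.cvtColor(np.clip(a*1.6,0,255).astype(np.uint8),cv2.COLOR_RGB2BGR))
```

```text
[[ 0.0312  0.9995  0.0001  0.5464]
 [ 0.9995 -0.0312 -0.     -0.2216]
 [ 0.      0.0001 -1.      0.2114]
 [ 0.      0.      0.      1.    ]] 10.525 0.005157612994335853 0.1562473628529182 [-0.299  -0.4012  0.0796] yaw -0.031214252427965744
[{'xy': [312.6, 189.4], 'score': 0.87}]
bay pred [315.5492 190.9606] nb tops [array([313.0441,  13.0918]), array([316.2749, 117.1727])]
```

View pics/j.png

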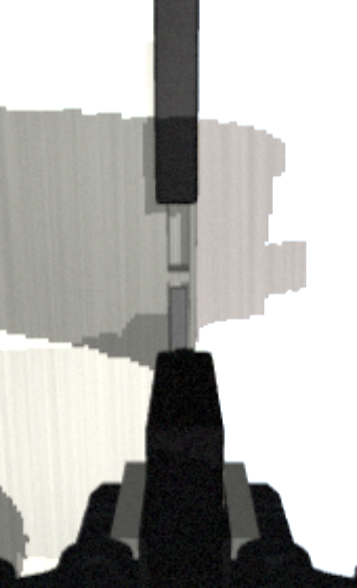

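Run:
```python
from h import *
np.set_printoptions(precision=4,suppress=True)
d=np.load("w5.npz");p={k:d[k] for k in d}
g=p["pixels"].astype(int).mean(2)
for r in (125,132,140,147,153,160,170,180): print(r,g[r,302:332].astype(int).tolist())
T=d["T"];Wt=np.linalg.inv(T)
yb=lambda x:.5452-(-.032)*0
for uv,z in [((315,140),.07),((315,160),.07),((310,140),.07),((324,140),.07),((308.3,60),.125),((324.3,60),.125)]:
    X=atz(p,uv,z);print(uv,X,(Wt@[*X,1])[:3]*1000)
```

```text
125 [107, 106, 106, 108, 108, 110, 110, 79, 75, 108, 106, 111, 106, 105, 79, 79, 77, 69, 83, 99, 92, 89, 119, 119, 123, 123, 122, 120, 123, 121]
132 [106, 104, 105, 106, 108, 110, 108, 92, 75, 105, 105, 111, 103, 101, 81, 78, 77, 69, 80, 100, 92, 89, 120, 124, 122, 121, 121, 124, 122, 121]
140 [105, 105, 105, 105, 107, 105, 107, 91, 77, 105, 103, 107, 104, 102, 80, 77, 76, 69, 80, 100, 94, 105, 123, 120, 121, 123, 120, 120, 123, 121]
147 [103, 103, 103, 105, 105, 106, 106, 90, 55, 48, 53, 52, 53, 52, 53, 52, 51, 52, 80, 101, 93, 102, 120, 123, 121, 123, 122, 122, 122, 118]
153 [104, 103, 104, 106, 104, 104, 106, 104, 95, 101, 101, 104, 103, 100, 101, 103, 97, 98, 86, 100, 93, 106, 120, 121, 122, 124, 125, 120, 123, 121]
160 [103, 103, 102, 103, 105, 104, 104, 88, 64, 58, 70, 70, 69, 71, 73, 73, 59, 67, 84, 101, 91, 106, 122, 123, 122, 125, 121, 120, 122, 121]
170 [77, 75, 74, 76, 77, 76, 78, 69, 52, 52, 69, 71, 72, 70, 69, 72, 58, 75, 81, 101, 90, 100, 122, 122, 121, 125, 126, 120, 122, 120]
180 [78, 75, 76, 77, 75, 76, 77, 76, 55, 52, 67, 70, 72, 71, 71, 71, 62, 74, 86, 99, 92, 93, 124, 180, 184, 186, 183, 186, 184, 187]
(315, 140) [ 0.5462 -0.1797  0.07  ] [ 41.8974  -1.5077 141.4148]
(315, 160) [ 0.5456 -0.1973  0.07  ] [ 24.3301  -1.5411 141.4147]
(310, 140) [ 0.5419 -0.1796  0.07  ] [ 41.896   -5.8725 141.4143]
(324, 140) [ 0.5541 -0.1799  0.07  ] [ 41.8998   6.3492 141.4157]
(308.3, 60) [ 0.5441 -0.1219  0.125 ] [99.613  -5.4043 86.4145]
(324.3, 60) [ 0.5546 -0.1222  0.125 ] [99.6176  5.1226 86.4157]
```

>>> jog_arm(motion=[[0, 0, 0, -1, -1.4, 30, 5], [0, 0, 0, -1, -1.4, 60, 5], [0, 0, 0, -1, -1.4, 80, 5], [0, 0, 0, -1, -1.4, 90, 5], [0, 0, 0, -1, -1.4, 90, 5], [0, 0, 0, -1, -1.4, 90, 5], [0, 0, 0, -1, -1.4, 90, 5], [0, 0, 0, -1, -1.4, 90, 5]], grip_force=80)

```text
t: 11.62
eef_pos: [0.5451, -0.2235, 0.1219]
tool_rot: [0.0, 0.719, 0.695, 0.0]
contact_force: [-0.0, -0.5, -1.0]
gripper_width: 0.147
grasp_force: 81.5
```

Run:
```python
from h import *
np.set_printoptions(precision=4,suppress=True)
o=bot.get_obs();T=tool();print(T,o["t"],o["contact_force"])
s=shot("scene");p=shot("wrist");np.savez("w6",W=p["W"],K=p["K"],pixels=p["pixels"],T=T)
a=cv2.resize(s["pixels"][110:200,235:345],None,fx=4,fy=4,interpolation=cv2.INTER_CUBIC)
b=cv2.resize(p["pixels"][100:280,240:400],(320,360),interpolation=cv2.INTER_CUBIC)
cv2.imwrite("pics/k.png",cv2.cvtColor(np.clip(np.hstack([a,b])*1.6,0,255).astype(np.uint8),cv2.COLOR_RGB2BGR))
```

```text
[[ 0.0326  0.9995  0.0009  0.5451]
 [ 0.9995 -0.0326 -0.0004 -0.2235]
 [-0.0004  0.0009 -1.      0.1219]
 [ 0.      0.      0.      1.    ]] 11.625 [-0.018  -0.5352 -1.0342]
```

View pics/k.png

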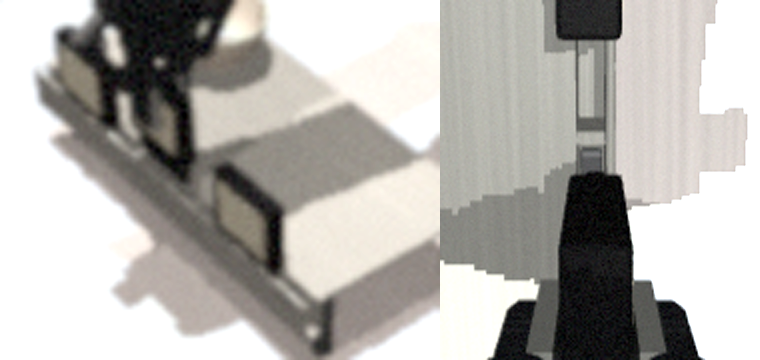

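Run:
```python
from h import *
np.set_printoptions(precision=2,suppress=True)
d=np.load("w6.npz");p={k:d[k] for k in d}
g=p["pixels"].astype(int).mean(2);Wt=np.linalg.inv(d["T"])
for r in (130,140,150,160,176,180): print(r,g[r,302:336].astype(int).tolist())
for r in (130,160,176):
  for c in (308.5,324): X=atz(p,(c,r),.07);print(r,c,(Wt@[*X,1])[:2]*1000)
for r,z in ((190,.099),(215,.15)):
    c=np.where(g[r,290:350]<30)[0]+290
    for cc in (c.min(),c.max()+1): X=atz(p,(cc,r),z);print(r,cc,(Wt@[*X,1])[:2]*1000)
```

```text
130 [118, 120, 120, 118, 118, 102, 59, 97, 117, 117, 117, 119, 120, 114, 113, 88, 86, 86, 87, 87, 64, 81, 100, 113, 100, 86, 126, 131, 132, 131, 135, 133, 135, 133]
140 [119, 119, 120, 117, 117, 111, 55, 96, 115, 114, 116, 119, 116, 113, 113, 89, 84, 85, 85, 86, 49, 80, 101, 113, 102, 95, 131, 134, 134, 134, 134, 132, 132, 133]
150 [114, 116, 118, 115, 116, 115, 55, 95, 115, 114, 112, 118, 114, 111, 108, 88, 82, 85, 81, 85, 55, 82, 100, 109, 99, 93, 128, 133, 132, 133, 132, 133, 135, 133]
160 [115, 116, 114, 117, 113, 116, 55, 56, 57, 59, 57, 58, 59, 58, 56, 61, 54, 55, 58, 60, 46, 85, 99, 112, 99, 89, 130, 132, 135, 136, 133, 130, 134, 134]
176 [114, 114, 114, 111, 113, 114, 72, 63, 58, 67, 73, 74, 76, 73, 73, 75, 76, 72, 56, 81, 47, 86, 105, 110, 98, 101, 130, 134, 132, 136, 134, 134, 134, 134]
180 [110, 113, 113, 111, 111, 98, 63, 64, 54, 52, 57, 56, 60, 57, 58, 56, 57, 55, 49, 80, 51, 87, 104, 106, 100, 101, 130, 132, 134, 132, 133, 132, 136, 135]
130 308.5 [57.07 -4.77]
130 324 [57.07  4.39]
160 308.5 [39.22 -4.91]
160 324 [39.22  4.5 ]
176 308.5 [29.3  -4.98]
176 324 [29.31  4.56]
190 305 [28.   -6.06]
190 331 [28.01  7.72]
215 301 [31.72 -5.61]
215 335 [31.72  7.11]
```

>>> jog_arm(motion=[[0, 0, 0, 0, -1.2, 2, 5], [0, 0, 0, 0, -1.2, 5, 5], [0, 0, 0, 0, -1.2, 8, 5], [0, 0, 0, 0, -1.2, 11, 5], [0, 0, 0, 0, -1.2, 14, 5], [0, 0, 0, 0, -1.2, 17, 5], [0, 0, 0, 0, -1.2, 18, 5], [0, 0, 0, 0, -1.2, 18, 5], [0, 0, 0, 0, -1.2, 18, 5]])

```text
t: 12.85
eef_pos: [0.5437, -0.2233, 0.1034]
tool_rot: [0.0, 0.719, 0.696, 0.0]
contact_force: [-0.5, -0.3, 0.2]
gripper_width: 0.154
grasp_force: 81.5
```

>>> jog_arm(motion=[[0, 0, 0, 0, 0, 3, 5], [0, 0, 0, 0, 0, 5, 5], [0, 0, 0, 0, 0, 7, 5], [0, 0, 0, 0, 0, 8, 5], [0, 0, 0, 0, 0, 8, 5], [0, 0, 0, 0, 0, 8, 5]])

```text
t: 13.6
eef_pos: [0.544, -0.2234, 0.0955]
tool_rot: [0.0, 0.719, 0.696, 0.0]
contact_force: [-0.3, 0.2, 3.6]
gripper_width: 0.147
grasp_force: 82.2
```

>>> jog_arm(motion=[[0, 0, 0, 0, 0, 1, 5], [0, 0, 0, 0, 0, 2, 5], [0, 0, 0, 0, 0, 3, 5], [0, 0, 0, 0, 0, 3, 5], [0, 0, 0, 0, 0, 3, 5]])

```text
t: 14.22
eef_pos: [0.544, -0.2235, 0.0929]
tool_rot: [0.0, 0.719, 0.695, 0.0]
contact_force: [-0.5, -0.4, 7.8]
gripper_width: 0.152
grasp_force: 83.3
```

>>> jog_arm(motion=[[0, 0, 0, 0, 0, 1, 5], [0, 0, 0, 0, 0, 1.5, 5], [0, 0, 0, 0, 0, 1.5, 5], [0, 0, 0, 0, 0, 1.5, 5]])

```text
t: 14.72
eef_pos: [0.5441, -0.2234, 0.0928]
tool_rot: [0.001, 0.719, 0.695, -0.0]
contact_force: [-4.3, 0.9, 20.6]
gripper_width: 0.152
grasp_force: 85.1
```

Run:
```python
from h import *
np.set_printoptions(precision=4,suppress=True)
o=bot.get_obs();T=tool();print(T,o["t"],o["contact_force"],o["torque"])
s=shot("scene");p=shot("wrist")
a=cv2.resize(s["pixels"][110:200,235:345],None,fx=4,fy=4,interpolation=cv2.INTER_CUBIC)
b=cv2.resize(p["pixels"][100:280,240:400],(320,360),interpolation=cv2.INTER_CUBIC)
cv2.imwrite("pics/l.png",cv2.cvtColor(np.clip(np.hstack([a,b])*1.6,0,255).astype(np.uint8),cv2.COLOR_RGB2BGR))
```

```text
[[ 0.0327  0.9995  0.0007  0.5441]
 [ 0.9995 -0.0327 -0.001  -0.2234]
 [-0.0009  0.0008 -1.      0.0928]
 [ 0.      0.      0.      1.    ]] 14.725 [-4.2733  0.9328 20.5731] [ 0.3336  1.1723 -0.0475]
```

View pics/l.png

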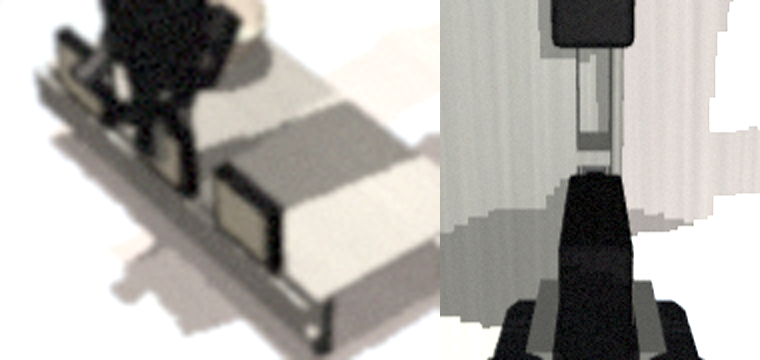

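The force rose sharply to 20 N with no further travel at TCP z 0.0928, so the shoulders are on the rim. The picture shows the holder level with its neighbours and its card facing outward. I'm handing in.

```bash
python3 -c "
from station import bot
print(bot.hand_in()); print(bot.get_obs()['contact_force'])"
```

```text
the job is handed in; nothing more can be done
None
the job is handed in; nothing more can be done
```

The holder is gripped and pressed home in the bay, card outward, pushed down with about 20 N, and the job was handed in after about 15 s with no verdict returned; I viewed 11 pictures, one over the limit of 10.

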